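# Open the sample gate and push the tin through

### The arm

A 6-joint arm with a two-finger parallel gripper is mounted at the origin on a cart in front of the work surface, level with it; the furniture and walls round the work are solid. World frame = base frame: x ahead of the robot, y to its left, z up, the work surface at z = 0. Lengths are in mm, angles in degrees, forces in N, time in s.
With the tool pointing down it reaches from about 300 to 850 mm from the base axis. Payload 4.2 kg.
Tool frame: the origin (TCP) lies at the very end of the fingers, on their centre line; the grasp point (between the pads) lies 19 mm behind it (env.grasp_offset is the distance from the TCP to the grasp point, in mm); z points along the fingers, y is the line along which they close (so a half turn about z gives the same grasp; the last joint's range is limited). The gripper opens to 91 mm and grips with 3 to 60 N. Pads are 32 mm wide; open, the fingers measure 118 mm over their backs; the gripper's body (76 mm by 178 mm) begins 60 mm behind the grasp point.
Start: joints at [65.661, 18.312, 89.639, -0, 72.044, -1.146], TCP at [226.459, 528.545, 213.976] pointing down, gripper open.
Joint ranges: [-177.97, 177.97], [-48.28, 115.42], [12.27, 149.76], [-77.06, 257.06], [2.81, 150.46], [-146.56, 146.56]. Speed limits (degrees/s): [147.25, 147.25, 180, 180, 180, 180].

### API

Orientations are given as [roll, pitch, yaw] about the fixed x, y, z axes, in that order (R = Rz(yaw) Ry(pitch) Rx(roll)).
In Python, from workcell import env, eyes gives the robot as it stands.
- The arm moves only by the tool send_rows, never from a script. Its arguments are lists of equal length, an entry for each row: "grip": the opening, from -1 (shut) to 1 (fully open), so that 0 is half open; "xyz": the shift along the world's x, y, z in m, a list of three; "yaw": the turn about the world's z in degrees. A call has 1 to 8 rows; each row is the pose to reach, as a shift and turn from the pose commanded when the call began; what a row does not reach only later rows make up. A row lasts 1/12 s, in which the tool goes at most 41.7 mm and 7.16 degrees, less where a joint would pass 70% of its speed; a pose out of reach is approached as far as the arm can. A call with a gripper value outside its range is refused whole. The fingers move at their own pace and stop on an object; "grip_force" is the grip in N (left out, the last holds). Time passes only in rows, so rows that repeat a pose let the fingers close. It gives the time, the measured TCP pose, the force, the opening and the grip force at its end, in the units of the state.
- env.state(): the state, without advancing time (a new reading comes with each control period).
- eyes.grab_frame(name): name is "scene" or "top" or "wrist"; returns a dict with "frame" (400x640x3 uint8, red, green, blue), "fx", "fy", "cx", "cy" (pixels), "pose" (4x4, takes a point from camera to world coordinates). Camera axes: x right, y down, z forward; pixel columns grow to the right and rows downward; lengths in mm; the calibration is good to about 2 mm. A picture is of the moment at which its call begins. There is no depth.
- env.job_done(): hands the job in; it is judged then, once.
The state is a dict: "time_s": time; "qpos": joint angles; "qvel": joint speeds; "effort": joint torques, N m; "ee_pos": TCP position; "ee_rot": TCP orientation; "force": force on the tool from outside, world axes, zero at the start; "torque": the same for the moment, N m; "gripper_width": finger opening in mm; "gripper_force": force on a finger pad.
Only numpy, scipy, OpenCV 4.12 (cv2) and the standard library are available. Lean on these libraries where they do the work, as an engineer would, in place of code of your own. Each camera call takes 0.05 s, during which the arm holds its last target. There are 200 camera calls.

### The job

Push the striped, counterweighted barrier arm up past its balance point so that it stays raised by itself, then push the dark sample tin along its lane, through the open gate, until it stands at the end stop. Nothing is to be gripped or lifted: push lightly with the fingers only, keep the tin standing on its base in the lane, and leave the white tin, the cup and the meter where they are.

Things in the scene. Friction and masses are not known exactly. Their poses are not given: they have to be found in the camera images.
- gate: Grey base plate of the gate, 300 x 275 x 6 mm, fixed on the worktop. Origin: on the worktop, on the lane's centre line under the barrier arm. x runs along the lane from the waiting side (nearer the robot) to the end stop, y to the left across the lane, z up. Plate: x -160 to 140, y -185 to 90 mm. Blue rest fork for the arm at x 0, y 68 mm, 72 mm high, 34 mm wide along x.
- lane (a point): Middle of the lane under the arm, on the plate's top (6 mm above the worktop). The lane runs along the gate's x between two aluminium rails: inner faces at y -36 and 36 mm, rails 8 mm thick, tops 18 mm above the worktop, mouth flared at x -125 to -155 mm. At its far end the end stop, a low crossbar: face at x = 125 mm, top 28 mm above the worktop.
- barrier (a joint): Angle of the barrier arm, rad: 0 = level, across the lane in its rest fork; grows as the free end rises; upper stop 1.6, just past upright. Yellow bar with red bands, 14 wide, 16 mm high, axis 68 mm above the worktop when level. No spring or latch: below about 0.68 rad it falls back shut, above that it falls to the upper stop and stays. About 1.1 N up at the push bar starts it, less as it rises.
- push_bar (a point): Middle of the black round push bar across the arm's free end: 18 mm diameter, 80 mm long, parallel to the gate's x, 260 mm from the pivot, moves with the arm. Arm level: x 0, y 120 mm in the gate's frame, 68 mm above the worktop, 30 mm beyond the plate's edge, free space below and outside, so fingers slanting down towards the lane can go under it and push up.
- pivot (a point): Pivot of the arm, fixed: x 0, y -140 mm in the gate's frame, 68 mm above the worktop; hinge axis parallel to the gate's x. Blue bracket round it, 80 mm high, 70 mm wide along x. The counterweight, a dark steel cylinder (44 mm diameter, 50 mm long), sits on a short horn above the level arm's pivot (30 mm outward, 55 mm up), and swings outward and down as the arm rises.
- bay (a point): Where the centre of the dark tin's underside is when the tin touches the end stop: on the plate's top, x = +92.5 mm, y = 0 in the gate's frame.
- dark_tin: The dark (nearly black) round sample tin with screw lid, 65 mm diameter, 68 mm high, standing on the plate in the lane in front of the closed barrier. About 0.25 kg. Origin: centre of its underside, 6 mm above the worktop; z up.
- white_tin: Bystander: white round sample tin, 65 mm diameter, 52 mm high, standing on the worktop to the left of the lane's end. Origin: centre of its underside.
- cup: Bystander: white espresso cup with handle, 60 x 84 x 49 mm, on the worktop to the left of the lane's near end. Origin: centre of its underside.
- meter: Bystander: grey hand-held moisture meter with buttons, 136 x 56 x 29 mm, lying on the worktop to the right of the plate, beyond the counterweight's swing. Origin: centre of its underside.
Mind the look-alikes: they are no part of the job. What is shaped like the dark_tin but red or yellow is not meant.

How it is judged (in metres and radians):
On the way, in this order (a step that is already met when the one before it is completed fails the run):
1. the barrier arm is up past its balance point and rests at its upper stop, while the dark tin still waits in front of the gate (value of joint barrier above 1.45 rad and x of dark_tin in the frame of gate below -0.04 m), for 0.3 s.
2. the dark tin has been pushed through to the end stop (x of dark_tin in the frame of gate above 0.0825 m and value of joint barrier above 1.45 rad), for 0.2 s.
At the end, for the whole second after the job is handed in: The barrier arm stands still at its upper stop (joint above 1.45 rad), held by its counterweight alone; the dark tin stands upright and still on the plate at the end stop (within 10 mm of touching it, between the rails) (all of step 2 and velocity of joint barrier between -0.1 and 0.1 rad/s and x of dark_tin in the frame of gate below 0.1 m and horizontal distance between dark_tin and bay below 0.012 m and angle between dark_tin's own z axis and vertical below 0.1 rad and height (world z) of dark_tin below 0.012 m and linear speed of dark_tin below 0.02 m/s).
It fails at once if the dark tin is lifted off the lane (more than 15 mm) (height (world z) of dark_tin above 0.021 m).
It fails at once if the dark tin is tipped over (more than 0.35 rad) or leaves the lane sideways (angle between dark_tin's own z axis and vertical above 0.35 rad or y of dark_tin in the frame of gate above 0.03 m or y of dark_tin in the frame of gate below -0.03 m).
It fails at once if the dark tin is forced under the barrier while it is down (x of dark_tin in the frame of gate between -0.01 and 0.03 m and value of joint barrier below 0.68 rad).
It fails at once if the white tin, the cup or the meter is moved more than 25 mm (distance of any of white_tin, cup, meter from where it was at the start of the episode above 0.025 m).
It fails at once if the tin, the barrier arm or another part of the gate is gripped, or pressed with more than 30 N (contact force between the fingers and dark_tin above 30 N or contact force between the fingers and gate above 30 N).
It also fails if it takes over 61 s, if anything falls off the work surface, if the arm or the gripper's body presses on something with over 40 N, if the wrist force passes 120 N, or if a joint passes its speed limit or range.

## Working session

There is one attempt and no reset: what is moved stays moved. The work goes in short steps, Python scripts to look and compute and a tool call to move; the robot and the scene stay as the last step left them, time stands still between calls to the robot, and variables do not carry over. Pictures are saved under pics/ and viewed, at most 10 in all, crops included, and the job is handed in when it is done.

Besides the shell and the picture viewer there is one more tool, called after "Request:" by a JSON object that holds its "op" and its "data", one argument or row to a line. send_rows: Moves the arm, as the interface text tells. Its arguments: {"type":"object","properties":{"grip":{"type":"array"},"xyz":{"type":"array"},"yaw":{"type":"array"},"grip_force":{"type":"number"}},"required":["grip","xyz","yaw"]}

```bash
mkdir -p pics; ls
python3 - <<'E'
from workcell import env, eyes
import cv2,numpy as np,pickle
for n in ("top","scene"):
    f=eyes.grab_frame(n); pickle.dump(f,open(f"pics/{n}0.pkl","wb"))
    cv2.imwrite(f"pics/{n}0.png",f["frame"][:,:,::-1]); print(n,f["fx"],f["fy"],f["cx"],f["cy"],np.round(f["pose"],3).tolist())
s=env.state();print(s)
E
```

```text
pics
top 454.16190787938433 454.16190787938433 318.41878861055187 190.50868131380798 [[0.027, -0.993, 0.114, 396.68], [-1.0, -0.026, 0.009, -3.892], [-0.006, -0.114, -0.993, 1266.0], [0.0, 0.0, 0.0, 1.0]]
scene 517.0412905775177 517.0412905775177 317.2934523664038 198.23712759022257 [[0.82, -0.276, 0.502, -114.228], [-0.573, -0.42, 0.704, -929.324], [0.017, -0.864, -0.502, 724.372], [0.0, 0.0, 0.0, 1.0]]
{'time_s': 0.1, 'qpos': array([ 6.56602204e+01,  1.83486746e+01,  8.96968507e+01,  4.71166210e-04,
        7.20439710e+01, -1.14794857e+00]), 'qvel': array([-0.08030758, -0.09279335, -0.1369421 , -0.0410575 , -0.12587879,
        0.06429626]), 'effort': array([-7.86595010e-04, -4.13335347e+01, -2.32505357e+01,  7.28307758e-02,
        4.22851718e-02, -6.58045360e-05]), 'ee_pos': array([226.27987767, 528.1371216 , 213.21475089]), 'ee_rot': array([-1.79910531e+02, -2.24088221e-03,  1.56808022e+02]), 'force': array([ 0.16919449, -0.3776711 ,  0.02406236]), 'torque': array([-0.02894081, -0.03466662, -0.0057781 ]), 'gripper_force': 0.0, 'gripper_width': 91.21570302114444}
```

View pics/top0.png

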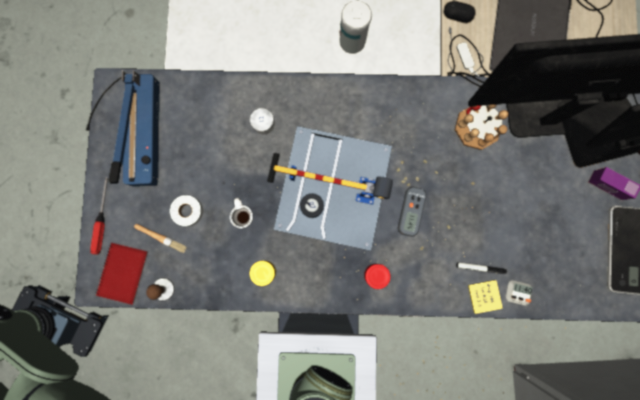

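View pics/scene0.png

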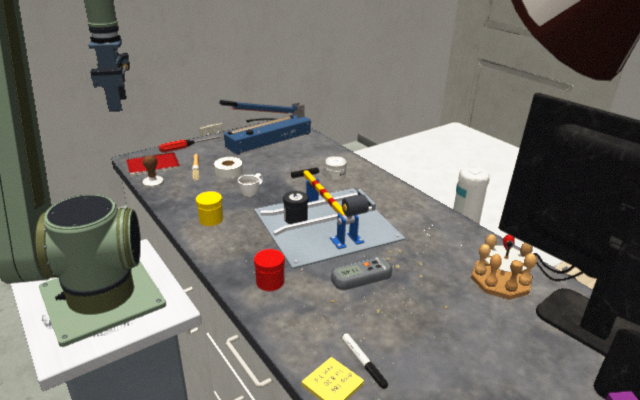

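Top view: plate with corners at about (297,127), (391,145), (371,249), (275,230). The yellow/red arm runs from the push bar at (273,167) to the counterweight at (384,187), with the dark tin at (312,206). The tool only points down, so I plan to raise the arm by pushing the counterweight outward and down, on the lane side, rather than lifting the push bar.

```bash
cat > h.py <<'E'
import cv2,numpy as np,pickle
def ray(f,uv,z):
    d=f["pose"][:3,:3]@np.array([(uv[0]-f["cx"])/f["fx"],(uv[1]-f["cy"])/f["fy"],1]); o=f["pose"][:3,3]
    return (o+d*(z-o[2])/d[2])[:2]
def proj(f,p):
    q=np.linalg.inv(f["pose"])@np.append(p,1); return np.array([f["fx"]*q[0]/q[2]+f["cx"],f["fy"]*q[1]/q[2]+f["cy"]])
E
python3 - <<'E'
from h import *
f=pickle.load(open("pics/top0.pkl","rb")); im=f["frame"]; 
print(im[205,340],im[215,280],im[150,340],im[120,350],im[230,390])
hsv=cv2.cvtColor(im,cv2.COLOR_RGB2HSV); r=np.zeros(im.shape[:2],np.uint8); r[110:265,255:400]=255
m=((hsv[...,2]>105)&(im[...,2].astype(int)-im[...,0]>8)&(r>0)).astype(np.uint8)
m=cv2.morphologyEx(m,cv2.MORPH_CLOSE,np.ones((9,9)));m=cv2.morphologyEx(m,cv2.MORPH_OPEN,np.ones((9,9)))
c=max(cv2.findContours(m,0,2)[0],key=cv2.contourArea)
P=np.array([ray(f,p[0],6) for p in c],np.float32); R=cv2.minAreaRect(P); print("plate",R,cv2.boxPoints(R).tolist())
h=hsv; y=((h[...,0]>15)&(h[...,0]<32)&(h[...,1]>120)&(h[...,2]>100)|((h[...,0]<8)|(h[...,0]>172))&(h[...,1]>140)&(h[...,2]>90))&(r>0)
y[:150]=0;y[200:]=0
pts=np.argwhere(y)[:,::-1]; A=np.array([ray(f,p,76) for p in pts],np.float32); l=cv2.fitLine(A,cv2.DIST_HUBER,0,.01,.01).ravel(); print("arm",l,np.degrees(np.arctan2(l[1],l[0])),len(A), A.min(0),A.max(0))
d=((hsv[...,2]<60)&(r>0)).astype(np.uint8); n,L,S,C=cv2.connectedComponentsWithStats(d)
for i in range(1,n):
    if S[i,4]>20: print(S[i],C[i],ray(f,C[i],74))
cv2.imwrite("pics/crop.png",cv2.resize(im[115:260,250:430,::-1],None,fx=4,fy=4,interpolation=2))
E
```

```text
[148 161 171] [152 165 175] [176 184 192] [111 112 111] [ 97 101 107]
plate ((546.24462890625, -56.34344482421875), (333.6717224121094, 305.3202209472656), 79.6810302734375) [[366.168701171875, -193.1351776123047], [666.5505981445312, -247.82656860351562], [726.320556640625, 80.44828796386719], [425.93865966796875, 135.13967895507812]]
arm [1.8343154e-01 9.8303246e-01 5.6888916e+02 6.5755954e+00] 79.4303 437 [ 519.93353 -158.28833] [598.1642  128.87076]
[267 153  12  30 149] [272.63758389 168.06040268] [589.9684758  130.05147436]
[385 186   6  13  21] [387.95238095 193.61904762] [ 529.57837465 -176.76498607]
[302 199  20  18  68] [310.39705882 210.82352941] [478.798571    26.43170521]
```

View pics/crop.png

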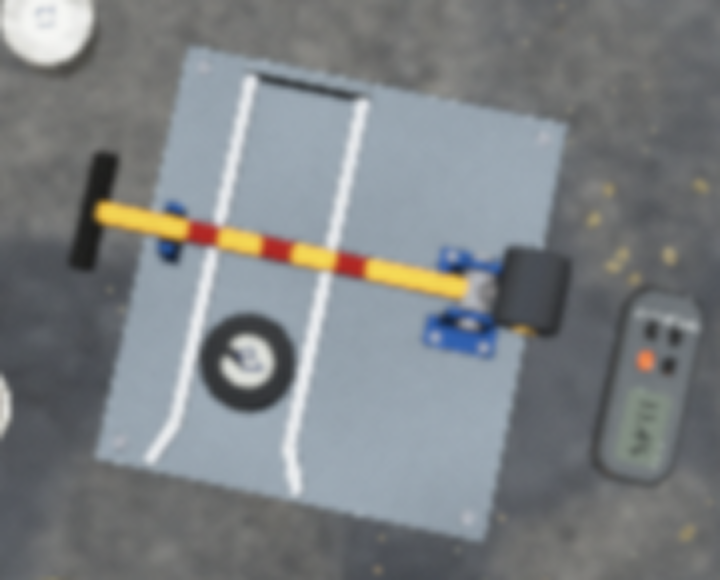

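The crop shows the plate corners at (192,47), (568,123), (487,541) and (95,458). The tin lid is centred at (248,361), the push bar at (94,211) and the counterweight at (534,290), with its axis along gate x.

Run:
```python
from h import *
f=pickle.load(open("pics/top0.pkl","rb"))
cv=lambda p:((np.array(p)+.5)/4-.5)+[250,115]
W=np.array([ray(f,cv(p),z) for p,z in [((192,47),6),((568,123),6),((487,541),6),((95,458),6),((94,211),77),((534,290),145),((248,361),74)]])
G=np.array([(140,90),(140,-185),(-160,-185),(-160,90),(0,120),(0,-170),])
A=G[:5];B=W[:5]   # rigid fit
a=A-A.mean(0);b=B-B.mean(0); th=np.arctan2((a[:,0]*b[:,1]-a[:,1]*b[:,0]).sum(),(a*b).sum())
R=np.array([[np.cos(th),-np.sin(th)],[np.sin(th),np.cos(th)]]); t=B.mean(0)-R@A.mean(0)
print("th",np.degrees(th),"t",t); print((W-t)@R)  # gate coords
g=lambda x,y:np.round(R@[x,y]+t,1)
for p in [(0,-110),(0,-125),(0,-165),(0,-190),(0,-260),(-140,0),(45,0)]: print(p,g(*p))
```

```text
th -10.48997299162289 t [570.1700147   10.44200009]
[[ 138.75287589   87.57274101]
 [ 139.99351813 -183.7442417 ]
 [-158.74891672 -184.9705206 ]
 [-159.33510878   91.20881026]
 [  -0.66236852  119.93321103]
 [  -2.04436936 -167.96127643]
 [ -76.75201679   -0.78012762]]
(0, -110) [550.1 -97.7]
(0, -125) [ 547.4 -112.5]
(0, -165) [ 540.1 -151.8]
(0, -190) [ 535.6 -176.4]
(0, -260) [ 522.8 -245.2]
(-140, 0) [432.5  35.9]
(45, 0) [614.4   2.2]
```

Gate origin is at (570,10) with yaw −10.5°, and the tin is at gate x −77. I'm moving to a point above the arm, on the lane side of the counterweight, with fingers shut and yaw turned by −77.3°.

Request:
{"op": "send_rows", "data": {
  "grip": [-1,-1,-1,-1,-1,-1,-1,-1],
  "xyz": [
    [0.01,-0.02,0.005],
    [0.028,-0.054,0.01],
    [0.046,-0.088,0.016],
    [0.064,-0.122,0.022],
    [0.082,-0.156,0.028],
    [0.1,-0.19,0.034],
    [0.118,-0.224,0.036],
    [0.136,-0.258,0.036]
  ],
  "yaw": [-4,-9,-14,-19,-24,-29,-34,-39]
}}

```text
time_s: 0.77
ee_pos: [363.0, 268.9, 250.4]
ee_rot: [179.9, -0.0, 117.6]
force: [0.2, 0.9, 0.1]
gripper_width: 41.0
gripper_force: 0.0
```

Request:
{"op": "send_rows", "data": {
  "grip": [-1,-1,-1,-1,-1,-1,-1,-1],
  "xyz": [
    [0.018,-0.034,0],
    [0.036,-0.068,0],
    [0.054,-0.102,0],
    [0.072,-0.136,0],
    [0.09,-0.17,0],
    [0.108,-0.204,0],
    [0.126,-0.238,0],
    [0.144,-0.272,0]
  ],
  "yaw": [-5,-10,-15,-20,-25,-30,-35,-38.3]
}}

```text
time_s: 1.43
ee_pos: [506.7, -3.4, 249.7]
ee_rot: [-180.0, -0.0, 79.3]
force: [1.2, 0.8, -0.8]
gripper_width: 0.4
gripper_force: 0.0
```

Request:
{"op": "send_rows", "data": {
  "grip": [-1,-1,-1,-1,-1,-1],
  "xyz": [
    [0.015,-0.033,0],
    [0.03,-0.066,0],
    [0.042,-0.092,0],
    [0.0435,-0.0965,0],
    [0.0435,-0.0965,0],
    [0.0435,-0.0965,0]
  ],
  "yaw": [0,0,0,0,0,0]
}}

```text
time_s: 1.93
ee_pos: [549.4, -97.5, 249.4]
ee_rot: [-179.9, -0.0, 79.5]
force: [0.2, 0.8, -0.3]
gripper_width: 0.7
gripper_force: 0.0
```

Run:
```python
from workcell import env, eyes
import cv2
f=eyes.grab_frame("scene"); cv2.imwrite("pics/s1.png",cv2.resize(f["frame"][50:300,200:460,::-1],None,fx=2.4,fy=2.4,interpolation=2)); s=env.state(); print(s["ee_pos"],s["ee_rot"],s["force"],s["gripper_width"],s["qpos"])
```

```text
[549.30055421 -96.98058642 249.71338015] [-1.79935059e+02 -3.48515686e-02  7.95384233e+01] [-0.06729277 -0.0261299   0.01215733] 0.00015195504000301962 [-1.12143557e+01  1.56244503e+01  8.83070773e+01  3.50157545e-02
  7.61338682e+01 -7.61209854e-01]
```

View pics/s1.png

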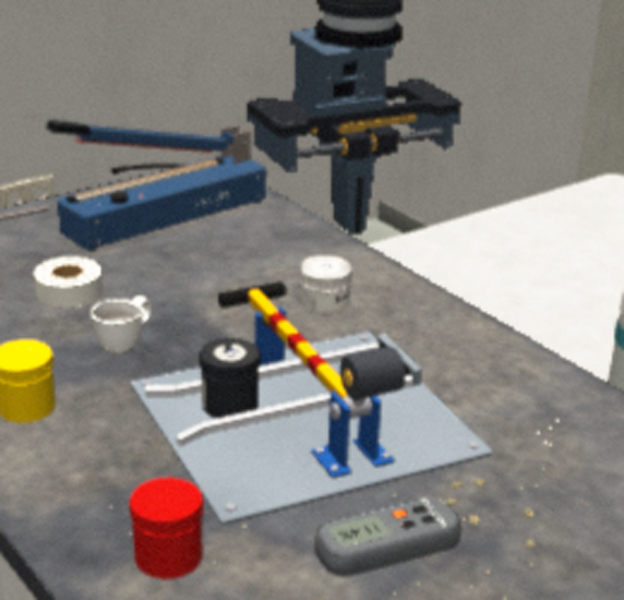

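The scene picture shows the shut fingers at (355,210), above the gate on the lane side of the counterweight at (375,372). The arm is level and the tin waits at (230,375). Descending to z 105 beside the counterweight.

Request:
{"op": "send_rows", "data": {
  "grip": [-1,-1,-1,-1,-1,-1,-1,-1],
  "xyz": [
    [0,0,-0.02],
    [0,0,-0.045],
    [0,0,-0.07],
    [0,0,-0.095],
    [0,0,-0.12],
    [0,0,-0.135],
    [0,0,-0.145],
    [0,0,-0.145]
  ],
  "yaw": [0,0,0,0,0,0,0,0]
}}

```text
time_s: 2.65
ee_pos: [548.3, -96.4, 103.2]
ee_rot: [-179.8, -0.0, 79.6]
force: [-0.1, -0.6, 1.0]
gripper_width: 0.6
gripper_force: 0.0
```

Request:
{"op": "send_rows", "data": {
  "grip": [-1,-1,-1,-1,-1,-1,-1,-1],
  "xyz": [
    [-0.001,-0.005,0],
    [-0.002,-0.01,0],
    [-0.003,-0.015,0],
    [-0.0037,-0.02,0],
    [-0.0045,-0.024,0],
    [-0.0051,-0.028,0],
    [-0.0059,-0.032,0],
    [-0.0067,-0.036,0]
  ],
  "yaw": [0,0,0,0,0,0,0,0]
}}

```text
time_s: 3.32
ee_pos: [543.2, -132.1, 104.4]
ee_rot: [-180.0, -0.3, 79.4]
force: [2.0, 8.2, -5.9]
gripper_width: 0.6
gripper_force: 4.2
```

Contact is made, about 8 N. I'll keep pushing outward and ease down with the counterweight.

Request:
{"op": "send_rows", "data": {
  "grip": [-1,-1,-1,-1,-1,-1,-1,-1],
  "xyz": [
    [-0.0005,-0.003,-0.002],
    [-0.001,-0.006,-0.004],
    [-0.0016,-0.009,-0.006],
    [-0.0022,-0.012,-0.008],
    [-0.0028,-0.015,-0.011],
    [-0.0033,-0.018,-0.014],
    [-0.0039,-0.021,-0.016],
    [-0.0044,-0.024,-0.017]
  ],
  "yaw": [0,0,0,0,0,0,0,0]
}}

```text
time_s: 3.98
ee_pos: [538.7, -157.7, 87.8]
ee_rot: [-180.0, -0.0, 79.5]
force: [-0.4, -1.0, -0.1]
gripper_width: 0.2
gripper_force: 0.0
```

Run:
```python
from workcell import env, eyes
import cv2
f=eyes.grab_frame("scene"); cv2.imwrite("pics/s2.png",cv2.resize(f["frame"][50:300,200:460,::-1],None,fx=2.4,fy=2.4,interpolation=2)); s=env.state(); print(s["ee_pos"],s["force"])
```

```text
[ 538.73525357 -158.94365038   87.98193902] [ 0.65195226 -0.90330457  0.64918171]
```

View pics/s2.png

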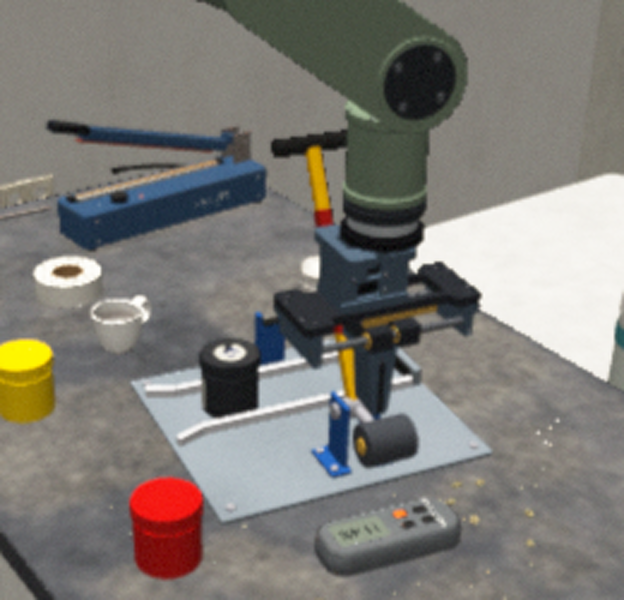

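The arm is past balance and rising (push bar at (310,143), counterweight swung down to (387,440)). I'm moving the gripper outward, clear of it.

Request:
{"op": "send_rows", "data": {
  "grip": [-1,-1,-1,-1,-1,-1,-1,-1],
  "xyz": [
    [-0.004,-0.02,0.003],
    [-0.009,-0.05,0.005],
    [-0.014,-0.08,0.008],
    [-0.02,-0.11,0.01],
    [-0.026,-0.14,0.01],
    [-0.029,-0.16,0.01],
    [-0.029,-0.16,0.01],
    [-0.029,-0.16,0.01]
  ],
  "yaw": [0,0,0,0,0,0,0,0]
}}

```text
time_s: 4.7
ee_pos: [509.5, -319.4, 98.5]
ee_rot: [179.9, 0.0, 79.4]
force: [0.1, 0.1, 0.2]
gripper_width: 0.5
gripper_force: 0.0
```

Run:
```python
from workcell import env, eyes
import cv2
f=eyes.grab_frame("scene"); cv2.imwrite("pics/s3.png",cv2.resize(f["frame"][50:300,200:460,::-1],None,fx=2.4,fy=2.4,interpolation=2)); s=env.state(); print(s["ee_pos"],s["force"])
```

```text
[ 509.60356425 -318.26834963   98.31070871] [-0.77906246 -0.11167042  0.14536357]
```

View pics/s3.png

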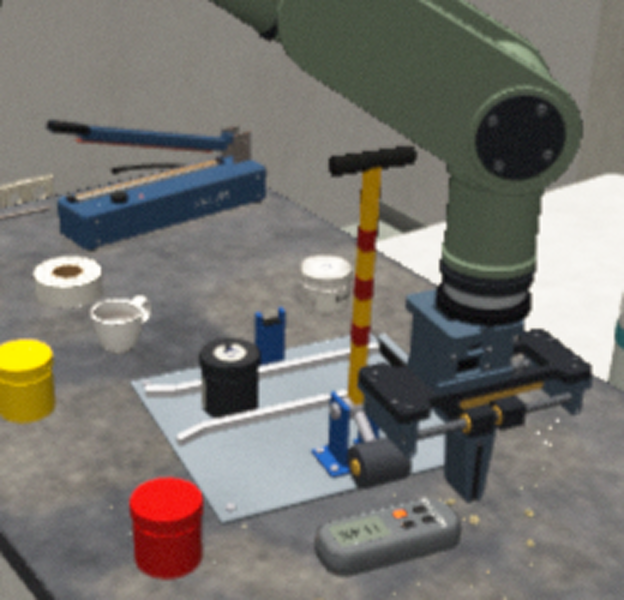

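The arm is upright at its upper stop and touches nothing. Next I retract toward the robot and go round to a point behind the tin.

Request:
{"op": "send_rows", "data": {
  "grip": [-1,-1,-1,-1,-1,-1,-1,-1],
  "xyz": [
    [-0.015,0,0.008],
    [-0.035,0,0.018],
    [-0.06,0,0.03],
    [-0.085,0,0.042],
    [-0.11,0,0.055],
    [-0.135,0,0.065],
    [-0.155,0.005,0.07],
    [-0.165,0.02,0.07]
  ],
  "yaw": [0,0,0,0,0,0,0,0]
}}

```text
time_s: 5.42
ee_pos: [343.8, -298.0, 169.5]
ee_rot: [179.9, 0.1, 79.5]
force: [-0.3, 0.4, -0.4]
gripper_width: 0.4
gripper_force: 0.0
```

Request:
{"op": "send_rows", "data": {
  "grip": [-1,-1,-1,-1,-1,-1,-1,-1],
  "xyz": [
    [0,0.03,0],
    [0,0.06,0],
    [0,0.09,0],
    [0,0.12,0],
    [0,0.15,0],
    [0,0.18,0],
    [0,0.21,0],
    [0,0.24,0]
  ],
  "yaw": [0,0,0,0,0,0,0,0]
}}

```text
time_s: 6.08
ee_pos: [344.1, -55.7, 168.3]
ee_rot: [180.0, -0.0, 79.6]
force: [0.7, -0.0, -0.5]
gripper_width: 0.7
gripper_force: 0.0
```

Request:
{"op": "send_rows", "data": {
  "grip": [-1,-1,-1,-1,-1,-1,-1,-1],
  "xyz": [
    [0.01,0.025,0],
    [0.025,0.05,0],
    [0.04,0.07,0],
    [0.055,0.085,0],
    [0.068,0.094,0],
    [0.073,0.096,0],
    [0.073,0.096,0],
    [0.073,0.096,0]
  ],
  "yaw": [0,0,0,0,0,0,0,0]
}}

```text
time_s: 6.75
ee_pos: [416.9, 38.1, 167.9]
ee_rot: [-179.9, 0.0, 79.6]
force: [-0.5, -0.3, -0.7]
gripper_width: 0.4
gripper_force: 0.0
```

Request:
{"op": "send_rows", "data": {
  "grip": [-1,-1,-1,-1,-1,-1,-1,-1],
  "xyz": [
    [0,0,-0.02],
    [0,0,-0.045],
    [0,0,-0.07],
    [0,0,-0.095],
    [0,0,-0.12],
    [0,0,-0.133],
    [0,0,-0.14],
    [0,0,-0.14]
  ],
  "yaw": [0,0,0,0,0,0,0,0]
}}

```text
time_s: 7.42
ee_pos: [416.1, 37.4, 27.1]
ee_rot: [-179.8, 0.1, 79.5]
force: [0.7, -0.7, 0.1]
gripper_width: 0.3
gripper_force: 0.0
```

Run:
```python
from workcell import env, eyes
import cv2,numpy as np
f=eyes.grab_frame("scene"); cv2.imwrite("pics/s4.png",cv2.resize(f["frame"][50:300,200:460,::-1],None,fx=2.4,fy=2.4,interpolation=2)); s=env.state(); print(s["ee_pos"],s["force"])
```

```text
[417.2143701   37.60039931  28.00854887] [ 0.77062861 -0.7643152  -0.36873824]
```

View pics/s4.png

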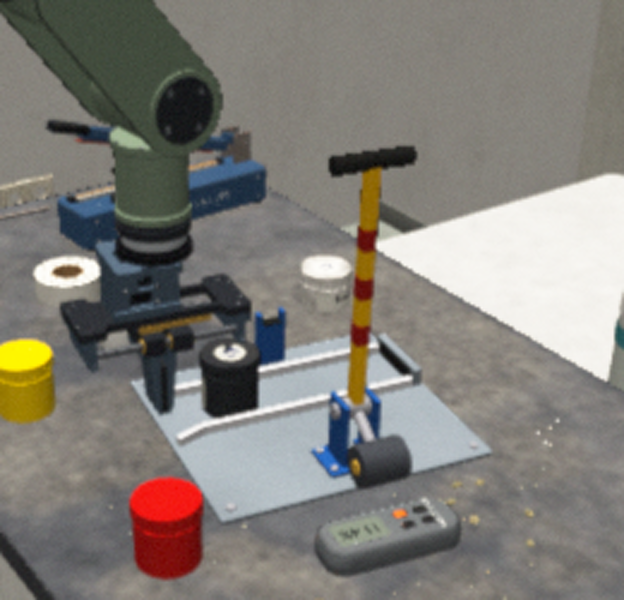

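The fingers are at (160,390), centred in the lane just behind the tin at (230,375). The arm stands upright. Pushing along gate x, direction (0.983, −0.182).

Request:
{"op": "send_rows", "data": {
  "grip": [-1,-1,-1,-1,-1,-1,-1,-1],
  "xyz": [
    [0.0049,-0.0009,0],
    [0.0098,-0.0018,0],
    [0.0147,-0.0027,0],
    [0.0197,-0.0036,0],
    [0.0246,-0.0046,0],
    [0.0295,-0.0055,0],
    [0.0344,-0.0064,0],
    [0.0393,-0.0073,0]
  ],
  "yaw": [0,0,0,0,0,0,0,0]
}}

```text
time_s: 8.13
ee_pos: [455.4, 30.8, 27.8]
ee_rot: [-179.7, 0.0, 79.5]
force: [-6.7, 1.1, 7.2]
gripper_width: 0.5
gripper_force: 3.7
```

Request:
{"op": "send_rows", "data": {
  "grip": [-1,-1,-1,-1,-1,-1,-1,-1],
  "xyz": [
    [0.0059,-0.0011,0],
    [0.0118,-0.0022,0],
    [0.0177,-0.0033,0],
    [0.0236,-0.0044,0],
    [0.0295,-0.0055,0],
    [0.0354,-0.0066,0],
    [0.0413,-0.0076,0],
    [0.0472,-0.0087,0]
  ],
  "yaw": [0,0,0,0,0,0,0,0]
}}

```text
time_s: 8.8
ee_pos: [504.9, 21.9, 27.9]
ee_rot: [-180.0, 0.0, 79.5]
force: [-4.4, 1.2, 3.6]
gripper_width: 0.3
gripper_force: 2.2
```

Request:
{"op": "send_rows", "data": {
  "grip": [-1,-1,-1,-1,-1,-1,-1,-1],
  "xyz": [
    [0.0059,-0.0011,0],
    [0.0118,-0.0022,0],
    [0.0177,-0.0033,0],
    [0.0236,-0.0044,0],
    [0.0295,-0.0055,0],
    [0.0354,-0.0066,0],
    [0.0413,-0.0076,0],
    [0.0472,-0.0087,0]
  ],
  "yaw": [0,0,0,0,0,0,0,0]
}}

```text
time_s: 9.47
ee_pos: [552.1, 13.2, 28.0]
ee_rot: [180.0, 0.0, 79.5]
force: [-5.4, 1.4, 3.1]
gripper_width: 0.4
gripper_force: 2.2
```

Run:
```python
from workcell import env, eyes
import cv2,numpy as np
f=eyes.grab_frame("scene"); cv2.imwrite("pics/s5.png",cv2.resize(f["frame"][50:300,200:460,::-1],None,fx=2.4,fy=2.4,interpolation=2)); s=env.state(); print(s["ee_pos"],s["force"])
t=np.radians(-10.49);d=s["ee_pos"][:2]-[570.2,10.4];print(d@[np.cos(t),np.sin(t)],d@[-np.sin(t),np.cos(t)])
```

```text
[554.03493458  13.02411295  28.08175548] [-2.22264654  0.7948012   1.57687085]
-16.3726500826982 -0.36281969825648747
```

View pics/s5.png

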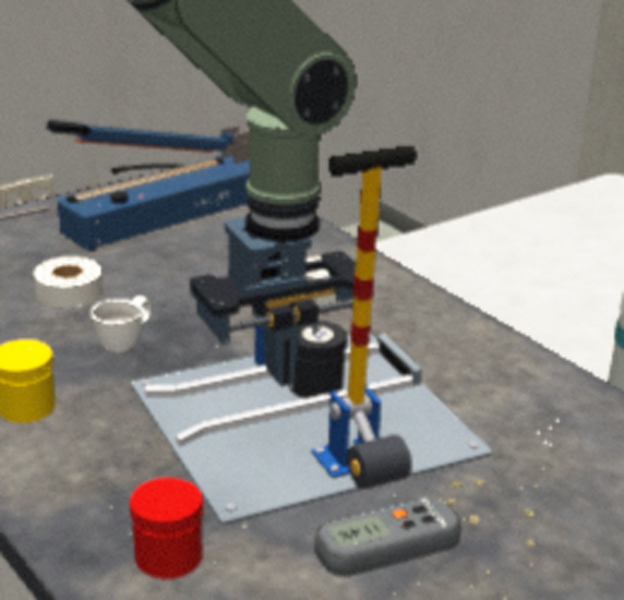

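The tin at (320,360) is upright and going through the gate, with the arm still up. About 60 mm is left.

Request:
{"op": "send_rows", "data": {
  "grip": [-1,-1,-1,-1,-1,-1,-1,-1],
  "xyz": [
    [0.0059,-0.0011,0],
    [0.0118,-0.0022,0],
    [0.0177,-0.0033,0],
    [0.0236,-0.0044,0],
    [0.0295,-0.0055,0],
    [0.0354,-0.0066,0],
    [0.0413,-0.0076,0],
    [0.0472,-0.0087,0]
  ],
  "yaw": [0,0,0,0,0,0,0,0]
}}

```text
time_s: 10.18
ee_pos: [599.3, 4.6, 28.0]
ee_rot: [180.0, -0.0, 79.5]
force: [-4.2, 1.1, 4.0]
gripper_width: 0.5
gripper_force: 2.3
```

Request:
{"op": "send_rows", "data": {
  "grip": [-1,-1,-1,-1],
  "xyz": [
    [0.002,-0.0004,0],
    [0.0039,-0.0007,0],
    [0.0059,-0.0011,0],
    [0.0079,-0.0015,0]
  ],
  "yaw": [0,0,0,0]
}}

```text
time_s: 10.52
ee_pos: [606.5, 3.2, 27.9]
ee_rot: [-180.0, 0.0, 79.5]
force: [-3.0, 1.2, 3.6]
gripper_width: 0.3
gripper_force: 2.3
```

Run:
```python
from workcell import env, eyes
import cv2,numpy as np
f=eyes.grab_frame("scene"); cv2.imwrite("pics/s6.png",cv2.resize(f["frame"][150:270,290:450,::-1],None,fx=5,fy=5,interpolation=2)); s=env.state(); print(s["ee_pos"],s["force"])
t=np.radians(-10.49);d=s["ee_pos"][:2]-[570.2,10.4];print(d@[np.cos(t),np.sin(t)],d@[-np.sin(t),np.cos(t)])
```

```text
[607.18064215   3.0508446   28.00329713] [-3.34574559  1.1690679   2.29219512]
37.70058952203052 -0.49348636010530433
```

View pics/s6.png

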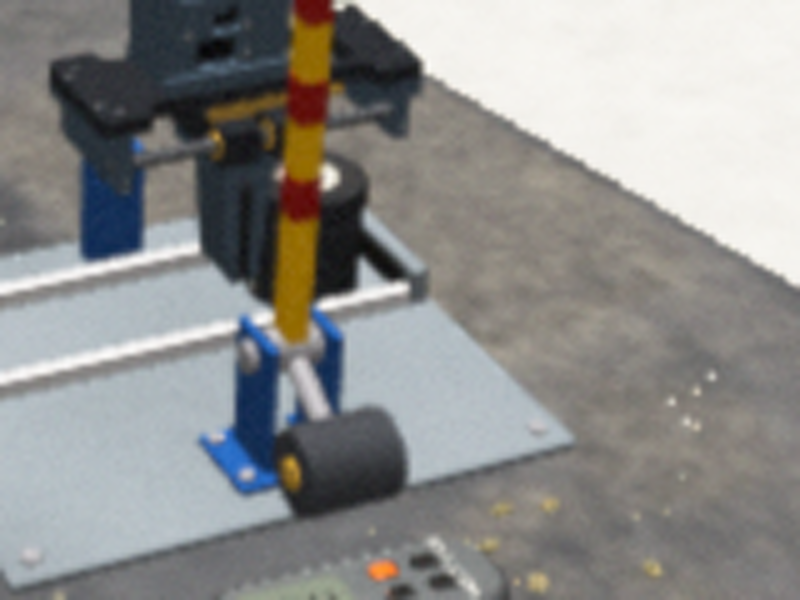

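The tin at (315,230) is upright and close to the stop bar at (395,255), but the force hasn't risen, so it isn't touching yet. I'll creep on in 1 mm rows.

Request:
{"op": "send_rows", "data": {
  "grip": [-1,-1,-1,-1],
  "xyz": [
    [0.001,-0.0002,0],
    [0.002,-0.0004,0],
    [0.003,-0.0006,0],
    [0.0039,-0.0007,0]
  ],
  "yaw": [0,0,0,0]
}}

```text
time_s: 10.9
ee_pos: [610.6, 2.4, 28.0]
ee_rot: [180.0, 0.0, 79.5]
force: [-4.4, 0.6, 3.3]
gripper_width: 0.4
gripper_force: 2.3
```

Request:
{"op": "send_rows", "data": {
  "grip": [-1,-1,-1],
  "xyz": [
    [0.001,-0.0002,0],
    [0.002,-0.0004,0],
    [0.002,-0.0004,0]
  ],
  "yaw": [0,0,0]
}}

```text
time_s: 11.15
ee_pos: [612.9, 2.0, 28.0]
ee_rot: [180.0, -0.0, 79.5]
force: [-3.9, 1.3, 2.0]
gripper_width: 0.7
gripper_force: 2.0
```

Request:
{"op": "send_rows", "data": {
  "grip": [-1,-1,-1],
  "xyz": [
    [0.001,-0.0002,0],
    [0.002,-0.0004,0],
    [0.002,-0.0004,0]
  ],
  "yaw": [0,0,0]
}}

```text
time_s: 11.4
ee_pos: [614.9, 1.6, 28.0]
ee_rot: [180.0, -0.0, 79.5]
force: [-4.3, 0.4, 2.8]
gripper_width: 0.4
gripper_force: 2.0
```

Request:
{"op": "send_rows", "data": {
  "grip": [-1,-1,-1],
  "xyz": [
    [0.001,-0.0002,0],
    [0.002,-0.0004,0],
    [0.002,-0.0004,0]
  ],
  "yaw": [0,0,0]
}}

```text
time_s: 11.65
ee_pos: [616.9, 1.2, 28.0]
ee_rot: [180.0, -0.0, 79.5]
force: [-3.2, 1.3, 4.1]
gripper_width: 0.8
gripper_force: 2.0
```

Request:
{"op": "send_rows", "data": {
  "grip": [-1,-1,-1],
  "xyz": [
    [0.001,-0.0002,0],
    [0.002,-0.0004,0],
    [0.002,-0.0004,0]
  ],
  "yaw": [0,0,0]
}}

```text
time_s: 11.9
ee_pos: [618.4, 0.9, 28.0]
ee_rot: [-180.0, 0.0, 79.5]
force: [-4.8, 1.0, 3.6]
gripper_width: 0.4
gripper_force: 2.7
```

Run:
```python
from workcell import env, eyes
import cv2,numpy as np
f=eyes.grab_frame("top"); cv2.imwrite("pics/s7.png",cv2.resize(f["frame"][110:230,270:400,::-1],None,fx=5,fy=5,interpolation=2)); s=env.state(); print(s["ee_pos"],s["force"])
```

```text
[618.37056471   0.84526181  27.96062764] [-4.41760859  1.22921457  3.52688133]
```

View pics/s7.png

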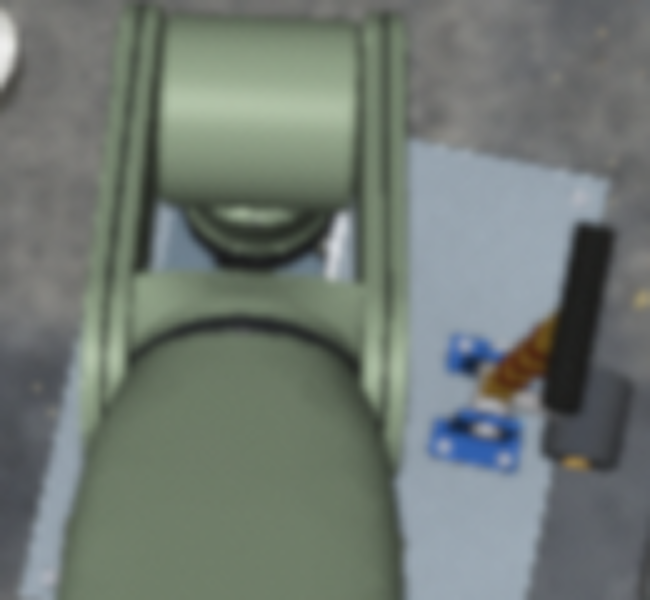

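The robot hides the tin in this view; the arm at (590,320) is upright. The force is starting to rise, so I'll creep a bit more.

Request:
{"op": "send_rows", "data": {
  "grip": [-1,-1,-1],
  "xyz": [
    [0.0005,-0.0001,0],
    [0.001,-0.0002,0],
    [0.001,-0.0002,0]
  ],
  "yaw": [0,0,0]
}}

```text
time_s: 12.2
ee_pos: [618.4, 0.8, 28.0]
ee_rot: [-179.9, 0.0, 79.5]
force: [-6.3, 1.1, 6.2]
gripper_width: 0.4
gripper_force: 3.9
```

Request:
{"op": "send_rows", "data": {
  "grip": [-1,-1,-1],
  "xyz": [
    [0.0005,-0.0001,0],
    [0.001,-0.0002,0],
    [0.001,-0.0002,0]
  ],
  "yaw": [0,0,0]
}}

```text
time_s: 12.45
ee_pos: [618.5, 0.8, 28.1]
ee_rot: [-179.7, 0.0, 79.5]
force: [-9.6, 1.7, 7.5]
gripper_width: 0.3
gripper_force: 5.1
```

The tin is against the stop: position fixed, force rising. Backing off along the lane.

Request:
{"op": "send_rows", "data": {
  "grip": [-1,-1,-1,-1,-1,-1,-1,-1],
  "xyz": [
    [-0.003,0.0006,0],
    [-0.01,0.0018,0],
    [-0.025,0.0046,0],
    [-0.045,0.0083,0],
    [-0.07,0.013,0],
    [-0.095,0.0176,0],
    [-0.12,0.0222,0.005],
    [-0.145,0.0268,0.015]
  ],
  "yaw": [0,0,0,0,0,0,0,0]
}}

```text
time_s: 13.12
ee_pos: [474.6, 27.3, 42.2]
ee_rot: [180.0, 0.0, 79.5]
force: [-0.9, 0.8, 0.0]
gripper_width: 0.4
gripper_force: 0.0
```

Request:
{"op": "send_rows", "data": {
  "grip": [-1,-1,-1,-1,-1,-1,-1,-1],
  "xyz": [
    [-0.02,0.004,0.01],
    [-0.04,0.007,0.02],
    [-0.06,0.011,0.04],
    [-0.075,0.013,0.05],
    [-0.08,0.014,0.055],
    [-0.08,0.014,0.055],
    [-0.08,0.014,0.055],
    [-0.08,0.014,0.055]
  ],
  "yaw": [0,0,0,0,0,0,0,0]
}}

```text
time_s: 13.78
ee_pos: [396.7, 41.2, 97.6]
ee_rot: [179.9, -0.0, 79.5]
force: [-0.8, 0.3, -0.2]
gripper_width: 0.4
gripper_force: 0.0
```

Run:
```python
from workcell import env, eyes
from h import *
f=eyes.grab_frame("top"); im=f["frame"]; hsv=cv2.cvtColor(im,cv2.COLOR_RGB2HSV)
t=np.radians(-10.49);R=np.array([[np.cos(t),-np.sin(t)],[np.sin(t),np.cos(t)]]);T=np.array([570.2,10.4])
g=lambda uv,z:np.round((ray(f,uv,z)-T)@R,1)
for lo,hi,nm in((0,70,"dark"),(195,256,"white")):
    m=((hsv[...,2]>=lo)&(hsv[...,2]<hi)&(hsv[...,1]<150)).astype(np.uint8); m[:105]=0;m[190:]=0;m[:,:240]=0;m[:,410:]=0
    n,L,S,C=cv2.connectedComponentsWithStats(m)
    for i in range(1,n):
        if S[i,4]>12: print(nm,S[i],C[i].round(1),"z74",g(C[i],74),"z300",g(C[i],325))
print(proj(f,np.append(R@[92.5,0]+T,74)), env.state()["ee_pos"])
# unchanged-bystander check vs first frame
f0=pickle.load(open("pics/top0.pkl","rb"))["frame"]
for nm,(u,v) in dict(white=(262,120),cup=(240,214),meter=(411,212)).items():
    s=np.s_[v-18:v+18,u-18:u+18]; print(nm,cv2.phaseCorrelate(cv2.cvtColor(f0[s],7).astype(float),cv2.cvtColor(im[s],7).astype(float)))
```

```text
dark [314 133  23  25 238] [325.  146.1] z74 [84.5 -2.7] z300 [ 31.3 -11.7]
dark [378 155  15  35 289] [385.4 172.7] z74 [  47.4 -174.1] z300 [   2.  -147.1]
dark [291 169   5   7  27] [293.1 171.8] z74 [-0.8 65.8] z300 [-36.   42.4]
white [250 109  23  22 370] [260.9 119.3] z74 [120.9 181.3] z300 [ 60.  133.5]
white [299 134  15  56 198] [305.9 161.7] z74 [32.6 38.3] z300 [-9.6 20.7]
white [320 138  11  11  57] [325.6 143.4] z74 [92.1 -2.8] z300 [ 37.3 -11.9]
white [328 140  14  50 177] [334.8 164.9] z74 [ 40.4 -38.8] z300 [ -3.5 -40.2]
[324.63744375 143.06003678] [396.46594871  41.12526551  97.42925997]
white ((-0.011622647517530282, -0.08567222012211317), 1.0004510357217253)
cup ((-0.006326196859131272, -0.0944531287218453), 0.9755975775246221)
meter ((0.023016359254118157, 0.04666530231426336), 1.1004975164327069)
```

The lid is at gate (92, −3), the bar is upright, and the bystanders haven't moved. Handing in.

```bash
python3 -c "
from workcell import env
print(env.job_done())"
```

```text
the job is handed in; nothing more can be done
None
```

I handed the job in: the barrier arm stands upright at its upper stop under its own counterweight, the dark tin stands at the end stop about 3 mm from the bay point, and the white tin, cup and meter are where they were; the hand-in call returned no verdict. I raised the arm by pushing the counterweight outward rather than lifting the push bar, because the tool could not be tilted to go under it.

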